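Dark reading, then the cuvette held in the light path

TASK

Take a dark reading and then a sample reading on the bench photometer. First lift the sprung shutter by its knob until its pointer is level with the brass rider on the gauge post, hold it there for two seconds, and let it go fully home again; then take the tall cuvette out of the stand by its two frosted broad faces only, never touching the clear end windows, and hold it upright in the middle of the gap between lamp and detector, its windows facing the two apertures so that the beam runs through the lower half of the cell. Finish while still holding it there, clear of the photometer; leave the rider, the short cell and the things around as they are.

Things in the scene. Friction and masses are not known exactly. Their poses are not given: they have to be found in the camera images.
- photometer: Grey bench photometer, fixed, yaw near 0. Origin on the bench under the middle of the sample gap; its y axis is the beam. Lamp housing (shutter and gauge post on top) at y -112 to -35 mm, detector housing at +35 to +100, both 68 mm wide in x, 80 mm high. Gap open above and at both x sides, floor plate 10 mm high; 22 mm collars round the apertures leave 58 mm free between them
- beam (a point): The middle of the light beam: midway between the two apertures, 55 mm above the bench. Axes as the photometer's (y along the beam)
- shutter_knob (a point): Centre of the shutter's knob: black ribbed upright cylinder, 18 mm across, 20 mm high, on a vertical steel blade (20 x 3 mm) out of the lamp housing; 116 mm above the bench when home, 75 mm from the beam's middle. Moves straight up. Pinch it from above, fingers closing along the photometer's x: the gauge post stands 26 mm in front of it (-x) and 29 mm outward (-y)
- shutter (a joint): How far the shutter is lifted, m: 0 = home, 0.065 = upper stop. A spring pulls it down with about 3.5 N at home, growing by 0.5 N per 10 mm, and takes it home by itself when let go
- pointer (a point): Tip of the shutter's steel pointer (a 3 mm wire that runs from the blade to the gauge post); it rises and falls with the shutter, 28.5 mm below the knob's centre
- rider_mark (a point): Middle of the brass rider, an 11 mm square collar 8 mm high on the gauge post (6 mm square, aluminium, up to 148 mm above the bench). The pointer tip runs some 8 mm beside it and has to be lifted level with it. Set differently every time (28 to 52 mm above the pointer's home); stays put by friction
- stand: Grey cuvette stand, fixed to the bench, 36 mm (x) by 92 mm (y) by 20 mm high, origin at the middle of its underside. Two pockets in a row along y at -21.5 and +21.5 mm, 16 mm deep (floor 4 mm above the bench), 14.5 by 24.5 mm, for cells standing with their long side along the row
- cuvette: The tall cuvette, the one to use: open rectangular cell 12.5 mm (its x) by 22.5 mm (its y) by 45 mm high, about 19 g; origin at the middle of its underside, z up. The broad faces (facing +x and -x) are frosted: grip it only across these. The narrow ends (+y, -y) are the clear windows. In either pocket of the stand, the upper 29 mm above the stand's top
- cell_mid (a point): Point on the cuvette's middle axis 15 mm above its underside: the height at which the beam should cross it. Axes as the cuvette's
- window_a: The cuvette's clear window at its -y end; origin at its centre, 22.5 mm above the cuvette's underside
- window_b: The cuvette's clear window at its +y end; origin at its centre
- sample_pot: Screw-cap sample pot 46 mm across and 66 mm high, standing on the bench behind the space between stand and photometer: leave alone
- sample_cup: White-capped sample cup 48 mm across and 60 mm high, on the left of the bench: leave alone
- oil_bottle: Dropper bottle 38 mm across and 124 mm high, on the left of the bench: leave alone
- short_cell: Short cell, the same as the cuvette but only 30 mm high, in the stand's other pocket: not to be used; origin at the middle of its underside

How it is judged:
On the way, in this order (a step that is already met when the one before it is completed fails the run):
1. the shutter's pointer is held level with the rider (within 4 mm) for one and a half seconds (z of pointer in the frame of rider_mark between -0.004 and 0.004 m), for 1.5 s.
2. the shutter is home again (within 4 mm) (value of joint shutter below 0.004 m), for 0.2 s.
3. the cuvette is lifted clear out of the stand (height (world z) of cuvette above 0.026 m and contact force between cuvette and the fingers above 1 N), for 0.2 s.
At the end, for the whole second after the job is handed in: The fingers hold the cuvette still and upright in the gap (tilt and heading within 8 degrees), off the photometer; the beam crosses its windows within 4 mm of their middle line, 5 to 25 mm above the underside; cell within 14 mm of mid-gap along the beam; shutter home within 4 mm (x of cell_mid in the frame of beam between -0.004 and 0.004 m and y of cell_mid in the frame of beam between -0.014 and 0.014 m and z of cell_mid in the frame of beam between -0.01 and 0.01 m and angle between the y axis of cuvette and the y axis of photometer, either way round below 0.14 rad and angle between cuvette's own z axis and vertical below 0.14 rad and contact force between cuvette and the fingers above 1 N and contact force between cuvette and photometer below 0.1 N and linear speed of cuvette below 0.02 m/s and value of joint shutter below 0.004 m); the arm keeps its last pose, push and grip.
It fails at once if a finger touches a clear window of the cuvette (over 1.5 N) (contact force between any of window_a, window_b and the fingers above 1.5 N).
It fails at once if the rider is shifted by more than 3 mm (distance of rider_mark from where it was at the start of the episode above 0.003 m).
It fails at once if the short cell is taken or tipped (moved by more than 15 mm) (distance of short_cell from where it was at the start of the episode above 0.015 m).
It fails at once if the sample pot, sample cup or oil bottle is shifted by more than 30 mm (distance of any of sample_pot, sample_cup, oil_bottle from where it was at the start of the episode above 0.03 m).
It fails at once if the cuvette is knocked hard against the photometer (over 8 N) (contact force between cuvette and photometer above 8 N).
It also fails if it takes over 54 s, if anything falls off the work surface, if the arm or the gripper's body presses on something with over 40 N, if the wrist force passes 120 N, or if a joint passes its speed limit or range.

ROBOT

A 6-joint arm with a two-finger parallel gripper is mounted at the origin on a cart in front of the work surface, level with it; the furniture and walls round the work are solid. World frame = base frame: x ahead of the robot, y to its left, z up, the work surface at z = 0. Lengths are in m, angles in rad, forces in N, time in s.
With the tool pointing down it reaches from about 0.275 to 0.825 m from the base axis. Payload 4.9 kg.
Tool frame: the origin (TCP) lies midway between the tips of the shut fingers; the grasp point (between the pads) lies 19 mm behind it; z points along the fingers, y is the line along which they close (so a half turn about z gives the same grasp; the last joint's range is limited). The gripper opens to 85 mm and grips with 20 to 120 N. Pads are 22 mm wide; open, the fingers measure 114 mm over their backs; the gripper's body (76 mm by 85 mm) begins 54 mm behind the grasp point. The pads swing forward as they close: fully open they stand 13 mm farther back than shut.
Start: joints at [1.068, 0.326, -0.193, 1.052, 0, 1.437], TCP at [0.198, 0.513, 0.231] pointing down, gripper open.
Joint ranges: [-2.65, 2.65], [-0.97, 1.79], [-1.3, 1.35], [-1.93, 2.1], [-1.47, 1.37], [-3.14, 3.14]. Speed limits (rad/s): [2.57, 2.57, 3.14, 3.14, 3.14, 3.14].

INTERFACE

Orientations are given as a 3x3 rotation matrix whose columns are the frame's x, y, z axes.
In Python, from station import arm gives the robot as it stands.
- The arm moves only by the tool move_arm, never from a script. Its argument "series" is a list of rows, each a list of 7 numbers: the shift along the tool's x, y, z in units of 80 mm (1.0 is 80 mm), then the turn, a rotation vector about the tool's x, y, z in units of 60 degrees (1.0 is 60 degrees), then the closure, from 0 (fully open) to 1 (shut). In form: [[tx, ty, tz, ax, ay, az, claw], ...]. A call has exactly 5 rows; each row is the pose to reach, as a shift and turn from the pose commanded when the call began, along the tool's axes at that moment; what a row does not reach only later rows make up. A row lasts 1/8 s, in which the tool goes at most 62.5 mm and 10.7 degrees, less where a joint would pass 70% of its speed; a pose out of reach is approached as far as the arm can. A call with a number of a shift or a turn outside -1 to 1 is refused whole. A call with a gripper value outside its range is refused whole. The fingers move at their own pace and stop on an object; "newtons" is the grip in N (left out, the last holds). Time passes only in rows, so rows that repeat a pose let the fingers close, or fill a call up. It gives the time, the measured TCP pose, the force, the opening and the grip force at its end, in the units of the state.
- arm.get_state(): the state, without advancing time (a new reading comes with each control period).
- arm.camera(name): name is "scene" or "top" or "wrist"; returns a dict with "img" (384x512x3 uint8, red, green, blue), "fx", "fy", "cx", "cy" (pixels), "D" ([k1, k2, p1, p2, k3] as OpenCV has them; the pictures are not rectified), "cam_to_world" (4x4, takes a point from camera to world coordinates). Camera axes: x right, y up, looking along -z (the intrinsics and any distortion apply to the point x, -y, -z); pixel columns grow to the right and rows downward; lengths in m; the calibration is good to about 2 mm. A picture is of the moment at which its call begins. There is no depth.
- arm.hand_in(): hands the job in; it is judged then, once.
The state is a dict: "time_s": time; "q": joint angles; "dq": joint speeds; "joint_torque": joint torques, N m; "tool_pos": TCP position; "orientation": TCP orientation; "wrist_force": force on the tool from outside, world axes, zero at the start; "wrist_torque": the same for the moment, N m; "finger_gap": opening from 0.0 (shut) to 1.0 (fully open); "finger_force": force on a finger pad.
Only numpy, scipy, OpenCV 4.12 (cv2) and the standard library are available. Lean on these libraries where they do the work, as an engineer would, in place of code of your own. Each camera call takes 0.05 s, during which the arm holds its last target. There are 200 camera calls.

## Working session

There is one attempt and no reset: what is moved stays moved. The work goes in short steps, Python scripts to look and compute and a tool call to move; the robot and the scene stay as the last step left them, time stands still between calls to the robot, and variables do not carry over. Pictures are saved under pics/ and viewed, at most 10 in all, crops included, and the job is handed in when it is done.

Besides the shell and the picture viewer there is one more tool, called after "Request:" as name(argument=value, ...), one argument or row to a line, values as JSON. move_arm: Moves the arm, as the interface text tells. Its arguments: {"type":"object","properties":{"series":{"type":"array","items":{"type":"array","items":{"type":"number","minimum":-1,"maximum":1}}},"newtons":{"type":"number"}},"required":["series"]}

```bash
mkdir -p pics; ls; cat > h.py <<'E'
import numpy as np,cv2
from station import arm
def snap(n,tag):
    c=arm.camera(n); np.savez(f'{tag}.npz',**{k:np.array(v) for k,v in c.items()})
    cv2.imwrite(f'pics/{tag}.png',c['img'][:,:,::-1]); return c
def load(tag): return dict(np.load(f'{tag}.npz'))
def K(c): return np.array([[c['fx'],0,c['cx']],[0,c['fy'],c['cy']],[0,0,1.]],float)
def ray(c,px):
    u=cv2.undistortPoints(np.array([[px]],float),K(c),np.array(c['D'],float))[0,0]
    T=np.array(c['cam_to_world']); d=T[:3,:3]@np.array([u[0],-u[1],-1]); return T[:3,3],d/np.linalg.norm(d)
def plane(c,px,z):
    o,d=ray(c,px); return o+d*(z-o[2])/d[2]
def tri(*a):
    A=np.zeros((3,3));b=np.zeros(3);R=[ray(c,p) for c,p in a]
    for o,d in R: P=np.eye(3)-np.outer(d,d);A+=P;b+=P@o
    X=np.linalg.solve(A,b); return X,[np.linalg.norm(np.cross(d,X-o))*1e3 for o,d in R]
def proj(c,X):
    T=np.array(c['cam_to_world']); p=T[:3,:3].T@(np.array(X)-T[:3,3])
    return cv2.projectPoints(np.array([[p[0],-p[1],-p[2]]]),np.zeros(3),np.zeros(3),K(c),np.array(c['D'],float))[0].ravel()
E
python3 - <<'E'
from h import *
s=snap('scene','s0');t=snap('top','t0')
for n,c in(('s',s),('t',t)): print(n,c['fx'],np.round(c['cam_to_world'],3).tolist(),c['D'])
st=arm.get_state();print(st['time_s'],np.round(st['orientation'],3).tolist(),st['tool_pos'])
E
```

```text
pics
s 379.20349098832355 [[-0.901, 0.289, -0.324, 0.024], [-0.434, -0.623, 0.651, 1.017], [-0.014, 0.727, 0.686, 1.078], [0.0, 0.0, 0.0, 1.0]] [0.01975183 0.         0.         0.         0.        ]
t 473.118919290209 [[-0.081, 0.976, -0.201, 0.158], [-0.997, -0.081, 0.011, 0.101], [-0.006, 0.201, 0.98, 1.664], [0.0, 0.0, 0.0, 1.0]] [-0.08985648  0.          0.          0.          0.        ]
0.1 [[-0.933, 0.36, -0.001], [0.36, 0.933, -0.001], [0.0, -0.002, -1.0]] [0.19800441 0.51257426 0.23059623]
```

View pics/s0.png

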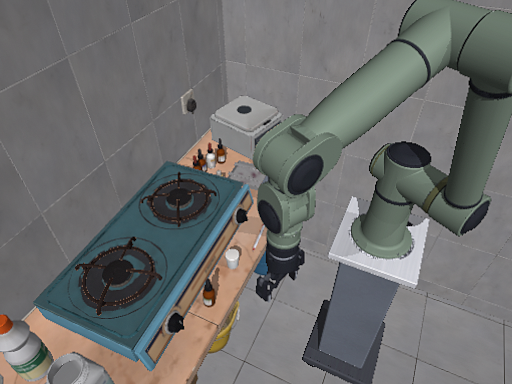

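View pics/t0.png

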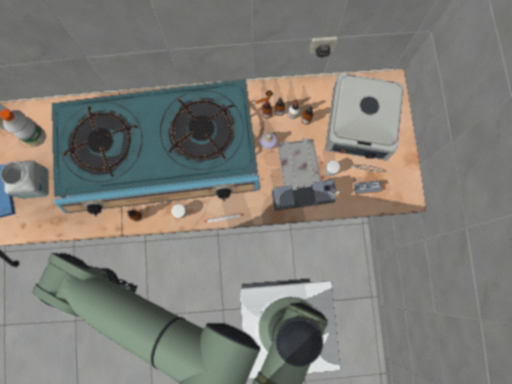

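The scene camera's view of the work is blocked by the arm. In the top view I see the photometer near (305,193), the stand near (369,186) and the pot at (333,167). I'll zoom in on the top view for rough positions.

```bash
python3 - <<'E'
from h import *
t=load('t0')
im=cv2.imread('pics/t0.png')[145:235,255:395]
cv2.imwrite('pics/t0c.png',cv2.resize(im,None,fx=5.5,fy=5.5,interpolation=cv2.INTER_CUBIC))
for n,p,z in(('phot',(305,193),.08),('stand',(369,186),.02),('pot',(333,167),.066)): print(n,np.round(plane(t,p,z),3))
print(np.round(proj(t,(.4,-.1,0)),1),np.round(proj(t,(.4,-.1,.1)),1))
E
```

```text
phot [ 0.448 -0.089  0.08 ]
stand [ 0.466 -0.327  0.02 ]
pot [ 0.534 -0.198  0.066]
[307.2 210.3] [310.4 205.7]
```

View pics/t0c.png

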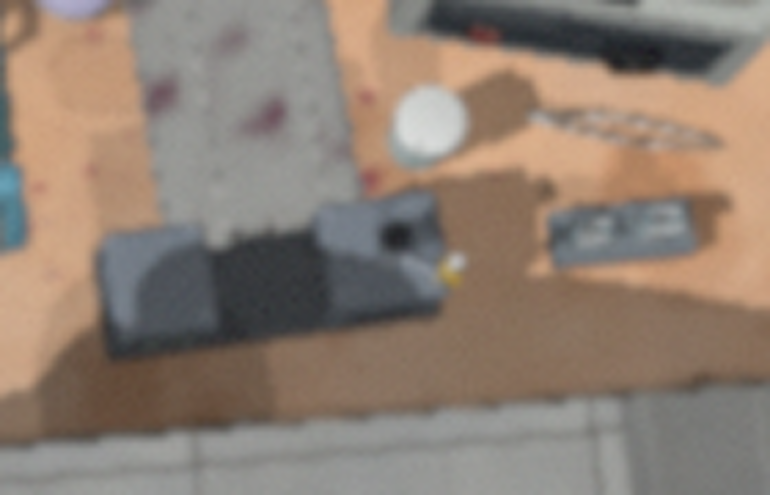

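The crop is clear. The lamp housing with its black knob is at crop (398,236), and the brass rider and post are at (452,268). The stand is at (622,232), and the photometer gap lies between the two housings. I'm moving over there with the wrist camera.

Request:
move_arm(
  series=[
    [-0.2,-0.2,-0.2,0,0,0.16,0],
    [-0.4,-0.4,-0.4,0,0,0.32,0],
    [-0.6,-0.6,-0.5,0,0,0.48,0],
    [-0.8,-0.8,-0.6,0,0,0.64,0],
    [-1,-0.9,-0.6,0,0,0.8,0],
  ],
)

```text
time_s: 0.72
tool_pos: [0.2471, 0.4163, 0.2797]
orientation: [[-0.351, 0.936, 0.0], [0.936, 0.351, 0.0], [0.0, 0.0, -1.0]]
wrist_force: [0.1, -0.8, 0.1]
finger_gap: 1.002
finger_force: 0.0
```

Request:
move_arm(
  series=[
    [-0.2,0,0,0,0,0.1,0],
    [-0.4,0,0,0,0,0.2,0],
    [-0.6,0,0,0,0,0.3,0],
    [-0.8,0,0,0,0,0.348,0],
    [-1,0,0,0,0,0.348,0],
  ],
)

```text
time_s: 1.35
tool_pos: [0.2756, 0.3414, 0.2791]
orientation: [[-0.001, 1.0, -0.0], [1.0, 0.001, -0.0], [-0.0, -0.0, -1.0]]
wrist_force: [0.1, -0.5, 0.1]
finger_gap: 0.999
finger_force: 0.0
```

Request:
move_arm(
  series=[
    [-0.2,0.1,0,0,0,0,0],
    [-0.4,0.2,0,0,0,0,0],
    [-0.6,0.3,0,0,0,0,0],
    [-0.8,0.4,0,0,0,0,0],
    [-1,0.5,0,0,0,0,0],
  ],
)

```text
time_s: 1.98
tool_pos: [0.3157, 0.2613, 0.2793]
orientation: [[-0.001, 1.0, 0.0], [1.0, 0.001, 0.0], [0.0, 0.0, -1.0]]
wrist_force: [-0.4, -0.3, 0.3]
finger_gap: 1.001
finger_force: 0.0
```

Request:
move_arm(
  series=[
    [-0.2,0.1,0,0,0,0,0],
    [-0.4,0.2,0,0,0,0,0],
    [-0.6,0.3,0,0,0,0,0],
    [-0.8,0.4,0,0,0,0,0],
    [-1,0.5,0,0,0,0,0],
  ],
)

```text
time_s: 2.6
tool_pos: [0.3556, 0.1813, 0.2792]
orientation: [[-0.001, 1.0, -0.0], [1.0, 0.001, -0.0], [-0.0, -0.0, -1.0]]
wrist_force: [-0.0, 0.6, 0.8]
finger_gap: 1.004
finger_force: 0.0
```

Request:
move_arm(
  series=[
    [-0.2,0.1,0,0,0,0,0],
    [-0.4,0.2,0,0,0,0,0],
    [-0.6,0.3,0,0,0,0,0],
    [-0.8,0.4,0,0,0,0,0],
    [-1,0.5,0,0,0,0,0],
  ],
)

```text
time_s: 3.22
tool_pos: [0.3954, 0.1013, 0.2792]
orientation: [[-0.001, 1.0, -0.0], [1.0, 0.001, 0.0], [0.0, -0.0, -1.0]]
wrist_force: [-0.1, -0.6, 0.5]
finger_gap: 1.001
finger_force: 0.0
```

Request:
move_arm(
  series=[
    [-0.2,0.1,0,0,0,0,0],
    [-0.4,0.2,0,0,0,0,0],
    [-0.6,0.3,0,0,0,0,0],
    [-0.8,0.4,0,0,0,0,0],
    [-1,0.5,0,0,0,0,0],
  ],
)

```text
time_s: 3.85
tool_pos: [0.4357, 0.0213, 0.2793]
orientation: [[-0.0, 1.0, 0.0], [1.0, 0.0, -0.0], [-0.0, 0.0, -1.0]]
wrist_force: [-0.2, 0.4, -0.2]
finger_gap: 0.997
finger_force: 0.0
```

Request:
move_arm(
  series=[
    [-0.2,0.1,0,0,0,0,0],
    [-0.4,0.1,0,0,0,0,0],
    [-0.6,0.1,0,0,0,0,0],
    [-0.8,0.1,0,0,0,0,0],
    [-1,0.1,0,0,0,0,0],
  ],
)

```text
time_s: 4.47
tool_pos: [0.4432, -0.0587, 0.2793]
orientation: [[0.0, 1.0, 0.0], [1.0, -0.0, 0.0], [0.0, 0.0, -1.0]]
wrist_force: [-0.6, 0.1, 0.5]
finger_gap: 1.002
finger_force: 0.0
```

```bash
python3 - <<'E'
from h import *
w=snap('wrist','w1');snap('scene','s1');print(w['fx'],np.round(w['cam_to_world'],3).tolist())
print(proj(w,(.45,-.09,.055)),proj(w,(.45,-.16,.12)))
im=np.hstack([cv2.imread('pics/w1.png'),cv2.imread('pics/s1.png')]);cv2.imwrite('pics/j1.png',cv2.resize(im,(800,300)))
E
```

```text
273.43825253732166 [[1.0, 0.001, -0.001, 0.443], [-0.0, 0.954, 0.301, 0.018], [0.001, -0.301, 0.954, 0.422], [0.0, 0.0, 0.0, 1.0]]
[265.80920462 188.3325041 ] [266.45143595 256.55024182]
```

View pics/j1.png

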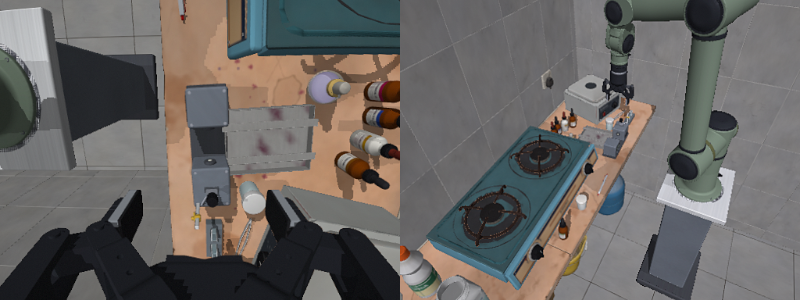

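The wrist view (left) shows the photometer, with the knob at about full-res (271,255), the rider at about (250,282) and the stand at about (275,305). The scene view is too far away for fine measuring. I'm moving on to get closer stereo views.

Request:
move_arm(
  series=[
    [-0.2,0,0.1,0,0,0,0],
    [-0.4,0,0.2,0,0,0,0],
    [-0.6,0,0.3,0,0,0,0],
    [-0.8,0,0.4,0,0,0,0],
    [-0.9,0,0.5,0,0,0,0],
  ],
)

```text
time_s: 5.2
tool_pos: [0.4433, -0.1309, 0.2386]
orientation: [[0.001, 1.0, -0.0], [1.0, -0.001, 0.0], [0.0, -0.0, -1.0]]
wrist_force: [0.5, 0.2, 0.3]
finger_gap: 0.999
finger_force: 0.0
```

```bash
python3 - <<'E'
from h import *
w=snap('wrist','w2')
E
```

Request:
move_arm(
  series=[
    [-0.2,0,0,0,0,0,0],
    [-0.4,0,0,0,0,0,0],
    [-0.6,0,0,0,0,0,0],
    [-0.8,0,0,0,0,0,0],
    [-1,0,0,0,0,0,0],
  ],
)

```text
time_s: 5.88
tool_pos: [0.4433, -0.211, 0.2394]
orientation: [[0.0, 1.0, 0.0], [1.0, -0.0, -0.0], [-0.0, 0.0, -1.0]]
wrist_force: [-0.8, -0.6, 0.5]
finger_gap: 1.001
finger_force: 0.0
```

Request:
move_arm(
  series=[
    [-0.2,0,0,0,0,0,0],
    [-0.4,0,0,0,0,0,0],
    [-0.4,0,0,0,0,0,0],
    [-0.4,0,0,0,0,0,0],
    [-0.4,0,0,0,0,0,0],
  ],
)

```text
time_s: 6.5
tool_pos: [0.4433, -0.2412, 0.2393]
orientation: [[-0.001, 1.0, -0.0], [1.0, 0.001, 0.0], [0.0, -0.0, -1.0]]
wrist_force: [0.2, 0.4, -0.0]
finger_gap: 1.0
finger_force: 0.0
```

```bash
python3 - <<'E'
from h import *
w=snap('wrist','w3')
a,b=[cv2.imread(f'pics/w{i}.png')[:,110:410] for i in(2,3)]
cv2.imwrite('pics/j2.png',cv2.resize(np.hstack([a,b]),None,fx=1.33,fy=1.33,interpolation=cv2.INTER_CUBIC))
E
```

```text
(no output)
```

View pics/j2.png

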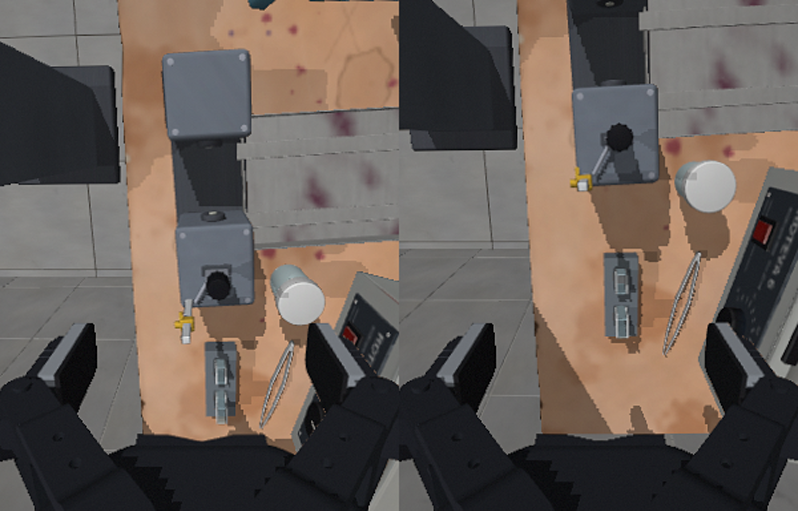

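The two wrist views show the following, in crop pixels. In the left view the knob is at (218,285), the rider at (186,322) with the post top below it at (186,340), and the pot at (298,298). The tall cell is in the near (-y) pocket, at (221,405), and the short one at (221,372). In the right view the knob is at (619,137), the rider at (580,182), the tall cell at (622,322) and the short cell at (622,283). I'll zoom in for exact pixels.

```bash
python3 - <<'E'
from h import *
def crop(i,x,y,w,h,f=8): return cv2.resize(cv2.imread(f'pics/w{i}.png')[y:y+h,x:x+w],None,fx=f,fy=f,interpolation=cv2.INTER_CUBIC)
a=np.hstack([crop(2,240,195,50,75,4*2)[:,:400],crop(3,232,85,50,75,8)])   # knob/rider
cv2.imwrite('pics/z1.png',a)
b=np.hstack([crop(2,255,250,50,75,8),crop(3,255,185,50,75,8)])
cv2.imwrite('pics/z2.png',b)
E
```

```text
(no output)
```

View pics/z1.png

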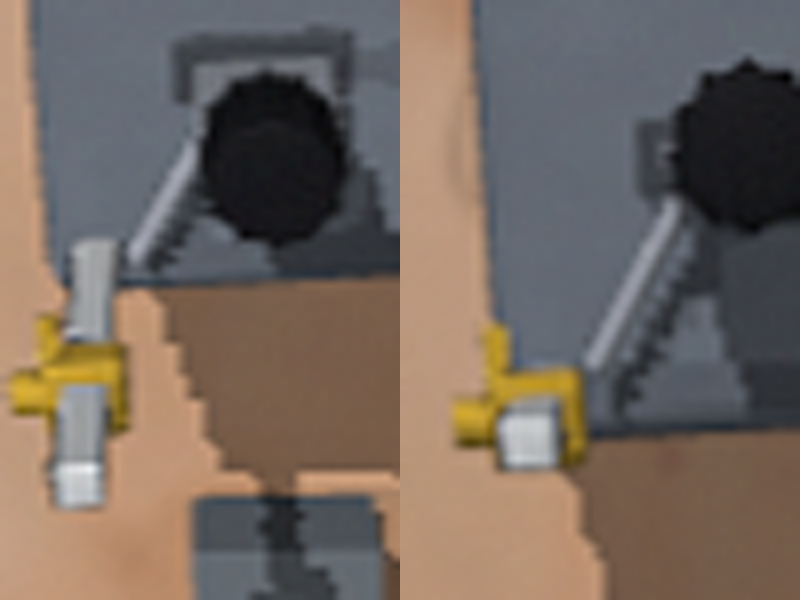

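View pics/z2.png

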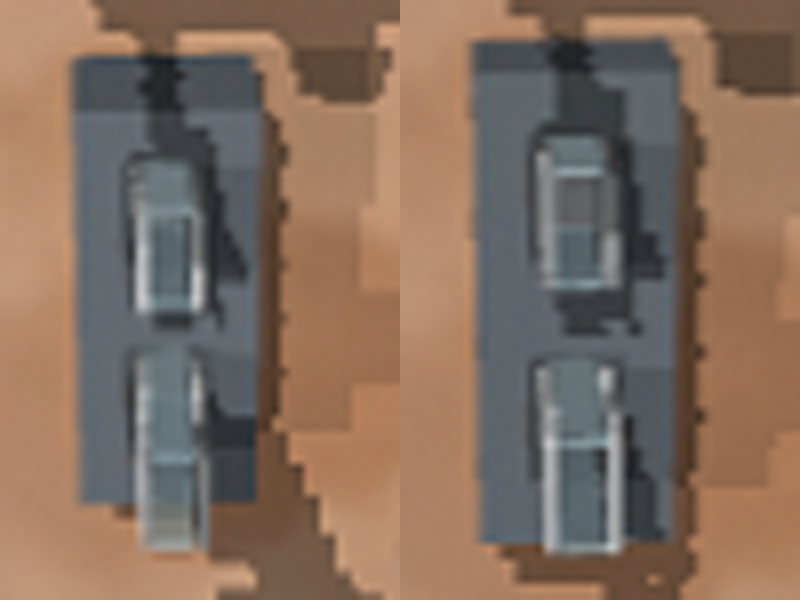

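z1: the rider's collar spans rows 343–432 (left) and 368–468 (right). The post top is at (78,484) / (529,442), the pointer tip at (137,255) / (595,362), and the knob top at about (277,180) / (748,146). z2: the tall cell is the lower one. Its rim spans (138..207, 458..550) / (545..620, 440..552), and the stand's top face is visible around it.

```bash
python3 - <<'E'
from h import *
a,b=load('w2'),load('w3')
f=lambda o,p:((p[0]+.5)/8-.5+o[0],(p[1]+.5)/8-.5+o[1])
def T(n,o2,p2,o3,p3):
    X,e=tri((a,f(o2,p2)),(b,f(o3,p3)));print(n,np.round(X*1e3,1),np.round(e,1))
A,B=(240,195),(232,85)
T('rider top -y corner',A,(128,432),B,(185,466))
T('rider top +y corner',A,(128,374),B,(185,372))
T('post top',A,(78,484),B,(129,442))
T('tip',A,(137,255),B,(195,362))
T('knob top',A,(277,180),B,(348,146))
C,D=(255,250),(255,185)
T('cuv rim -y,-x',C,(140,550),D,(146,552));T('cuv rim -y,+x',C,(207,550),D,(220,552))
T('cuv rim +y,-x',C,(138,458),D,(146,440));T('cuv rim +y,+x',C,(205,458),D,(220,440))
T('stand -y-x',C,(80,503),D,(82,542));T('stand -y+x',C,(256,500),D,(270,543))
T('stand +y-x',C,(75,108),D,(76,72));T('stand +y+x',C,(262,112),D,(275,72))
T('short -y-x',C,(137,312),D,(140,287));T('short -y+x',C,(205,312),D,(215,287))
# housing top edges via colour mask
for i,c in((2,a),(3,b)):
    im=c['img'].astype(int);hsv=cv2.cvtColor(c['img'],cv2.COLOR_RGB2HSV)
    m=cv2.inRange(hsv,(95,20,85),(130,90,150));m=cv2.morphologyEx(m,cv2.MORPH_OPEN,np.ones((3,3)))
    n,_,s,ce=cv2.connectedComponentsWithStats(m)
    for k in range(1,n):
        if s[k][4]>250: print(i,s[k],np.round(ce[k],1))
E
```

```text
rider top -y corner [ 437.3 -195.8  124.6] [0. 0.]
rider top +y corner [ 437.5 -184.6  129.9] [0. 0.]
post top [ 431.8 -190.5  147. ] [0.1 0.1]
tip [ 438.  -186.6   88.7] [0.1 0.1]
knob top [ 456.2 -160.   124.7] [0.3 0.3]
cuv rim -y,-x [ 459.5 -355.1   50.3] [0. 0.]
cuv rim -y,+x [ 472.2 -355.1   50.5] [0. 0.]
cuv rim +y,-x [ 459.1 -333.8   50.3] [0.1 0.1]
cuv rim +y,+x [ 471.5 -333.7   50.5] [0.2 0.2]
stand -y-x [ 448.9 -370.    20.7] [0.2 0.2]
stand -y+x [ 484.6 -371.9   17.9] [0.2 0.2]
stand +y-x [ 447.6 -278.7   19.2] [0. 0.]
stand +y+x [ 482.3 -277.7   22.3] [0.4 0.4]
short -y-x [ 458.7 -311.7   36.7] [0.3 0.3]
short -y+x [ 471.5 -311.7   36.8] [0.2 0.2]
2 [ 232   38   66   65 3890] [265.   69.6]
2 [ 242  158   58   70 2885] [271.1 189.4]
2 [265 257  22  56 680] [273.  286.8]
3 [ 240   63   65   72 3204] [272.4  93. ]
3 [265 194  24  59 648] [273.3 224.2]
```

```bash
python3 - <<'E'
from h import *
for i,n in((2,2),(3,1)):
    c=load(f'w{i}');hsv=cv2.cvtColor(c['img'],cv2.COLOR_RGB2HSV)
    m=cv2.inRange(hsv,(95,20,85),(130,90,150));m=cv2.morphologyEx(m,cv2.MORPH_OPEN,np.ones((3,3)))
    _,l,s,_=cv2.connectedComponentsWithStats(m)
    ks=[k for k in range(1,len(s)) if s[k][4]>2000][:n]
    for k in ks:
        ys,xs=np.where(l==k); P=[]
        # left/right edges per row -> plane z=.08 -> line fits
        for side,fn in(('L',min),('R',max)):
            pts=np.array([plane(c,(fn(xs[ys==r])+(-.5 if side=='L' else .5),r),.08)[:2] for r in range(ys.min()+8,ys.max()-12)])
            q=np.polyfit(pts[:,1],pts[:,0],1);q=np.polyfit(*(pts[abs(np.polyval(q,pts[:,1])-pts[:,0])<.0015].T[::-1]),1)
            P.append((q[0],np.polyval(q,pts[:,1].mean())*1e3,pts[:,1].mean()*1e3))
        print(i,s[k],np.round(P,4).tolist())
E
```

```text
2 [ 232   38   66   65 3890] [[-0.0567, 415.0546, -14.2433], [-0.077, 479.8688, -14.2914]]
2 [ 242  158   58   70 2885] [[-0.0327, 422.8832, -145.0039], [-0.0777, 487.0366, -145.1132]]
3 [ 240   63   65   72 3204] [[-0.058, 422.8991, -152.4821], [-0.0686, 487.1747, -152.3595]]
```

Request:
move_arm(
  series=[
    [0.2,0.03,0,0,0,0,0.2],
    [0.4,0.06,0,0,0,0,0.4],
    [0.6,0.1,0,0,0,0,0.4],
    [0.8,0.15,0,0,0,0,0.4],
    [1,0.165,0,0,0,0,0.4],
  ],
)

```text
time_s: 7.18
tool_pos: [0.4569, -0.1604, 0.2393]
orientation: [[-0.0, 1.0, 0.0], [1.0, 0.0, -0.0], [-0.0, 0.0, -1.0]]
wrist_force: [-0.1, 0.1, -1.0]
finger_gap: 0.601
finger_force: 0.0
```

Request:
move_arm(
  series=[
    [0,0,0.2,0,0,0,0.4],
    [0,0,0.4,0,0,0,0.4],
    [0,0,0.6,0,0,0,0.4],
    [0,0,0.75,0,0,0,0.4],
    [0,0,0.9,0,0,0,0.4],
  ],
)

```text
time_s: 7.8
tool_pos: [0.4567, -0.1615, 0.1668]
orientation: [[-0.0, 1.0, 0.0], [1.0, 0.0, -0.0], [-0.0, 0.0, -1.0]]
wrist_force: [-0.3, 0.7, -0.5]
finger_gap: 0.603
finger_force: 0.0
```

Request:
move_arm(
  series=[
    [0,0,0.2,0,0,0,0.4],
    [0,0,0.4,0,0,0,0.4],
    [0,0,0.6,0,0,0,0.4],
    [0,0,0.75,0,0,0,0.4],
    [0,0,0.83,0,0,0,0.4],
  ],
)

```text
time_s: 8.43
tool_pos: [0.4563, -0.1616, 0.1002]
orientation: [[0.0, 1.0, -0.001], [1.0, -0.0, 0.0], [0.0, -0.001, -1.0]]
wrist_force: [0.4, 0.1, -0.0]
finger_gap: 0.605
finger_force: 0.0
```

Request:
move_arm(
  series=[
    [0,0,0,0,0,0,0.7],
    [0,0,0,0,0,0,1],
    [0,0,0,0,0,0,1],
    [0,0,0,0,0,0,1],
    [0,0,0,0,0,0,1],
  ],
  newtons=40,
)

```text
time_s: 9.05
tool_pos: [0.4565, -0.1619, 0.1013]
orientation: [[0.0, 1.0, 0.0], [1.0, -0.0, -0.0], [-0.0, 0.0, -1.0]]
wrist_force: [-2.9, -0.5, 5.7]
finger_gap: 0.199
finger_force: 39.5
```

Request:
move_arm(
  series=[
    [0,0,-0.1,0,0,0,1],
    [0,0,-0.2,0,0,0,1],
    [0,0,-0.3,0,0,0,1],
    [0,0,-0.35,0,0,0,1],
    [0,0,-0.35,0,0,0,1],
  ],
)

```text
time_s: 9.68
tool_pos: [0.4564, -0.1618, 0.1291]
orientation: [[0.0, 1.0, -0.0], [1.0, -0.0, -0.0], [-0.0, -0.0, -1.0]]
wrist_force: [-1.6, -1.3, -5.8]
finger_gap: 0.196
finger_force: 39.2
```

```bash
python3 - <<'E'
from h import *
c=snap('wrist','w4')
# tip expected ~28 up
p=proj(c,(.437,-.19,.118));print(p)
x,y=int(p[0])-35,int(p[1])-40
cv2.imwrite('pics/z4.png',cv2.resize(c['img'][y:y+75,x:x+80,::-1],None,fx=8,fy=8,interpolation=cv2.INTER_CUBIC));print(x,y)
E
```

```text
[231.692088   275.60985983]
196 235
```

View pics/z4.png

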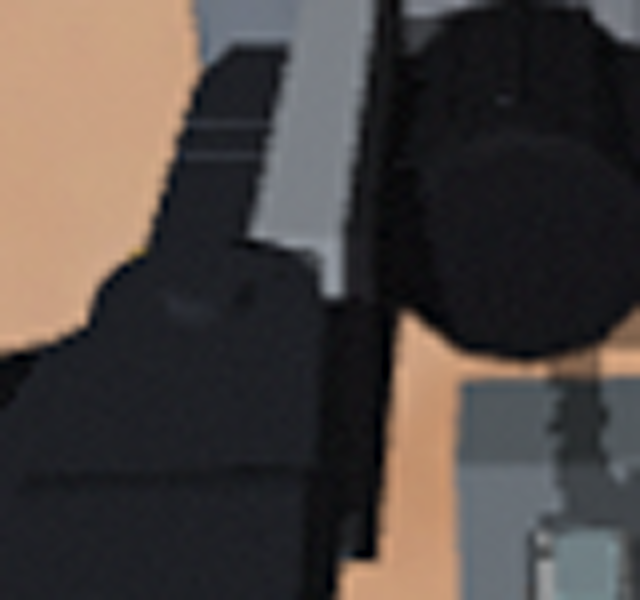

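The finger hides the rider (only a yellow fleck shows at (140,252)). The knob is well gripped and has come up with the fingers, with its top's near edge at row 357. I'll refine the rider height and check the knob's lift numerically.

```bash
python3 - <<'E'
from h import *
a=load('w2');d=load('w4')
def yz(c,px,y):
    o,r=ray(c,px);return np.round((o+r*(y-o[1])/r[1])*1e3,1)
f=lambda o,p,s=8:((p[0]+.5)/s-.5+o[0],(p[1]+.5)/s-.5+o[1])
A=(240,195)
for n,p,y in(('top+y',(100,374),-.185),('top-y',(128,432),-.196),('bot+y',(100,343),-.185),('post+y',(78,462),-.1875),('post-y',(78,508),-.1935),('tip',(137,255),-.1866)): print(n,yz(a,f(A,p),y))
D=(196,235)
print('knob -y edge',yz(d,f(D,(530,357)),-.169),'ctr',yz(d,f(D,(530,246)),-.16),'home -y edge w2',yz(a,f(A,(277,245)),-.169))
# yellow rows in w2, w1 around the post, right side column of the collar
for t,c in(('w1',load('w1')),('w2',a)):
    hsv=cv2.cvtColor(c['img'],cv2.COLOR_RGB2HSV);m=cv2.inRange(hsv,(15,120,90),(35,255,255))
    m[:, :230]=0;m[:,275:]=0
    ys,xs=np.where(m>0);print(t,len(xs))
    for x in sorted(set(xs)):
        print(x,ys[xs==x].min(),ys[xs==x].max(),end=' | ')
    print()
E
```

```text
top+y [ 433.9 -185.   129. ]
top-y [ 437.3 -196.   124.2]
bot+y [ 433.7 -185.   120.2]
post+y [ 431.8 -187.5  147. ]
post-y [ 431.7 -193.5  147.6]
tip [ 438.1 -186.6   88.6]
knob -y edge [ 456.6 -169.   151.9] ctr [ 456.6 -160.   153.2] home -y edge w2 [ 456.6 -169.   124.5]
w1 82
245 277 281 | 246 277 281 | 247 272 281 | 248 272 283 | 249 272 282 | 250 274 278 | 251 275 278 | 252 275 278 | 253 275 278 | 254 274 278 | 255 274 283 | 256 275 283 | 
w2 116
241 242 245 | 242 241 246 | 243 241 246 | 244 235 246 | 245 234 246 | 246 234 248 | 247 235 243 | 248 238 242 | 249 238 242 | 250 238 242 | 251 238 242 | 252 238 242 | 253 238 242 | 254 238 248 | 255 238 248 |
```

Rider middle is about 123.5 mm, and the pointer's home about 88 mm, so it needs about 35.8 mm of lift. It's at 27.7 mm now, so I'll go up 8 mm more, hold for over 2 s, then lower it home with the grip.

Request:
move_arm(
  series=[
    [0,0,-0.05,0,0,0,1],
    [0,0,-0.1,0,0,0,1],
    [0,0,-0.1,0,0,0,1],
    [0,0,-0.1,0,0,0,1],
    [0,0,-0.1,0,0,0,1],
  ],
)

```text
time_s: 10.35
tool_pos: [0.4564, -0.1618, 0.1368]
orientation: [[0.0, 1.0, -0.0], [1.0, -0.0, -0.0], [-0.0, -0.0, -1.0]]
wrist_force: [-1.7, -3.5, -5.6]
finger_gap: 0.201
finger_force: 39.3
```

Request:
move_arm(
  series=[
    [0,0,0,0,0,0,1],
    [0,0,0,0,0,0,1],
    [0,0,0,0,0,0,1],
    [0,0,0,0,0,0,1],
    [0,0,0,0,0,0,1],
  ],
)

```text
time_s: 10.98
tool_pos: [0.4564, -0.1618, 0.1369]
orientation: [[0.0, 1.0, -0.0], [1.0, -0.0, -0.0], [-0.0, -0.0, -1.0]]
wrist_force: [-1.7, -3.7, -5.2]
finger_gap: 0.195
finger_force: 39.3
```

```bash
python3 - <<'E'
from h import *
d=snap('wrist','w5');s=snap('scene','s5')
X=(.433,-.19,.12);p=proj(s,X).astype(int);q=proj(d,X).astype(int)
A=s['img'][p[1]-25:p[1]+25,p[0]-32:p[0]+32,::-1];B=d['img'][235:310,196:296,::-1]
im=np.hstack([cv2.resize(A,(400,312),interpolation=cv2.INTER_CUBIC),cv2.resize(B,(400,312),interpolation=cv2.INTER_CUBIC)]);cv2.imwrite('pics/z5.png',im)
E
```

```text
(no output)
```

View pics/z5.png

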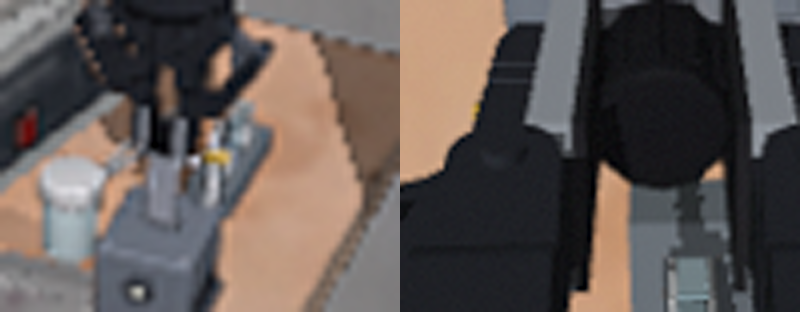

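In the scene view (left) the steel pointer's end at about (193,160) is level with the yellow rider at (215,157), so the height agrees. I'll hold it, then lower and release.

Request:
move_arm(
  series=[
    [0,0,0,0,0,0,1],
    [0,0,0,0,0,0,1],
    [0,0,0,0,0,0,1],
    [0,0,0,0,0,0,1],
    [0,0,0,0,0,0,1],
  ],
)

```text
time_s: 11.7
tool_pos: [0.4565, -0.1618, 0.1369]
orientation: [[0.0, 1.0, -0.0], [1.0, -0.0, -0.0], [-0.0, -0.0, -1.0]]
wrist_force: [-1.4, -3.2, -5.5]
finger_gap: 0.192
finger_force: 39.3
```

Request:
move_arm(
  series=[
    [0,0,0,0,0,0,1],
    [0,0,0,0,0,0,1],
    [0,0,0,0,0,0,1],
    [0,0,0,0,0,0,1],
    [0,0,0,0,0,0,1],
  ],
)

```text
time_s: 12.32
tool_pos: [0.4565, -0.1618, 0.1369]
orientation: [[0.0, 1.0, -0.0], [1.0, -0.0, -0.0], [-0.0, -0.0, -1.0]]
wrist_force: [-2.2, -4.9, -5.4]
finger_gap: 0.199
finger_force: 39.3
```

Request:
move_arm(
  series=[
    [0,0,0,0,0,0,1],
    [0,0,0,0,0,0,1],
    [0,0,0,0,0,0,1],
    [0,0,0,0,0,0,1],
    [0,0,0,0,0,0,1],
  ],
)

```text
time_s: 12.95
tool_pos: [0.4565, -0.1618, 0.1369]
orientation: [[0.0, 1.0, -0.0], [1.0, -0.0, -0.0], [-0.0, -0.0, -1.0]]
wrist_force: [-2.6, -4.5, -6.3]
finger_gap: 0.201
finger_force: 39.3
```

Request:
move_arm(
  series=[
    [0,0,0.1,0,0,0,1],
    [0,0,0.2,0,0,0,1],
    [0,0,0.3,0,0,0,1],
    [0,0,0.4,0,0,0,1],
    [0,0,0.44,0,0,0,1],
  ],
)

```text
time_s: 13.58
tool_pos: [0.4565, -0.1618, 0.1015]
orientation: [[0.0, 1.0, -0.0], [1.0, -0.0, -0.0], [-0.0, -0.0, -1.0]]
wrist_force: [-2.9, -2.9, -3.9]
finger_gap: 0.193
finger_force: 39.5
```

Request:
move_arm(
  series=[
    [0,0,0,0,0,0,0.7],
    [0,0,0,0,0,0,0.4],
    [0,0,0,0,0,0,0.4],
    [0,0,0,0,0,0,0.4],
    [0,0,0,0,0,0,0.4],
  ],
)

```text
time_s: 14.2
tool_pos: [0.4567, -0.1617, 0.1018]
orientation: [[0.0, 1.0, 0.0], [1.0, -0.0, 0.0], [0.0, 0.0, -1.0]]
wrist_force: [0.3, 0.9, 0.9]
finger_gap: 0.602
finger_force: 0.0
```

Request:
move_arm(
  series=[
    [0,0,-0.2,0,0,0,0.4],
    [0,0,-0.4,0,0,0,0.4],
    [0,0,-0.6,0,0,0,0.4],
    [0,0,-0.8,0,0,0,0.4],
    [0,0,-1,0,0,0,0.4],
  ],
)

```text
time_s: 14.82
tool_pos: [0.4565, -0.1616, 0.1822]
orientation: [[0.0, 1.0, 0.0], [1.0, -0.0, 0.0], [0.0, 0.0, -1.0]]
wrist_force: [0.1, -0.1, 0.3]
finger_gap: 0.6
finger_force: 0.0
```

```bash
python3 - <<'E'
from h import *
d=snap('wrist','w6');a=load('w2')
for n,X in(('knobtop',(.4565,-.160,.1255)),('rider',(.4318,-.1905,.1237)),('cuv',(.4656,-.3444,.0505))): print(n,proj(d,X))
m=cv2.inRange(d['img'],(0,0,0),(45,45,45));x,y=proj(d,(.4565,-.160,.1255)).astype(int)
print([''.join('#' if v else '.' for v in r) for r in m[y-16:y+22:2,x-20:x+20:2]])
hsv=cv2.cvtColor(d['img'],cv2.COLOR_RGB2HSV);k=cv2.inRange(hsv,(15,120,90),(35,255,255));k[:,:215]=0;k[:,275:]=0
ys,xs=np.where(k>0);print(len(xs),xs.mean(),ys.mean(),ys.min(),ys.max())
E
```

```text
knobtop [261.17218435 208.56802557]
rider [231.07547853 242.62078984]
cuv [268.30599978 324.59427401]
['..........#.........', '.......######.......', '......#########.....', '.....##########.....', '.....##########.....', '.....###########....', '.....###########....', '.....###########....', '.....###########....', '.....###########....', '.....###########....', '.....##########.....', '.......#######......', '.........###........', '....................', '....................', '....................', '....................', '....................']
186 228.65591397849462 239.6021505376344 230 249
```

```bash
python3 - <<'E'
from h import *
d=load('w6')
def yz(c,px,y):
    o,r=ray(c,px);return np.round((o+r*(y-o[1])/r[1])*1e3,1)
hsv=cv2.cvtColor(d['img'],cv2.COLOR_RGB2HSV);k=cv2.inRange(hsv,(15,120,90),(35,255,255));k[:,:215]=0;k[:,275:]=0
ys,xs=np.where(k>0)
for x in sorted(set(xs)): print(x,ys[xs==x].min(),ys[xs==x].max(),end=' | ')
print()
for x in (230,232,234): print(d['img'][228:250,x].tolist())
for r in range(230,252): print(r,yz(d,(234,r-.5),-.185)[2],yz(d,(234,r-.5),-.196)[2],end=' | ')
E
```

```text
219 241 244 | 220 240 246 | 221 240 246 | 222 240 246 | 223 231 246 | 224 230 246 | 225 230 246 | 226 230 243 | 227 235 241 | 228 235 241 | 229 235 241 | 230 235 240 | 231 235 240 | 232 235 240 | 233 235 240 | 234 235 241 | 235 235 249 | 236 235 249 | 237 235 249 | 238 243 247 | 
[[185, 160, 144], [144, 130, 121], [131, 132, 133], [125, 128, 132], [151, 154, 159], [153, 158, 163], [81, 86, 95], [156, 129, 52], [153, 122, 39], [155, 126, 42], [196, 158, 51], [221, 179, 58], [201, 161, 48], [169, 147, 95], [163, 166, 174], [163, 166, 170], [164, 166, 167], [164, 167, 168], [165, 166, 169], [164, 167, 168], [165, 167, 168], [164, 167, 168]]
[[170, 172, 175], [167, 169, 171], [168, 170, 173], [166, 169, 171], [167, 169, 172], [167, 170, 174], [167, 171, 181], [180, 158, 67], [152, 124, 40], [154, 123, 39], [200, 162, 55], [212, 171, 53], [192, 155, 46], [169, 152, 113], [166, 170, 177], [168, 170, 175], [164, 165, 168], [159, 160, 162], [153, 157, 158], [148, 150, 152], [141, 143, 144], [126, 129, 131]]
[[166, 168, 171], [166, 168, 171], [166, 169, 171], [168, 168, 171], [168, 171, 173], [168, 171, 175], [166, 172, 180], [150, 121, 59], [156, 124, 40], [149, 120, 42], [204, 166, 55], [210, 169, 56], [194, 157, 51], [165, 136, 56], [132, 120, 98], [128, 114, 90], [81, 77, 74], [74, 70, 67], [72, 69, 64], [71, 69, 64], [88, 81, 62], [82, 75, 59]]
230 110.2 86.5 | 231 112.2 88.8 | 232 114.1 91.0 | 233 116.1 93.1 | 234 118.0 95.2 | 235 119.9 97.3 | 236 121.8 99.4 | 237 123.6 101.4 | 238 125.4 103.4 | 239 127.2 105.4 | 240 128.9 107.3 | 241 130.6 109.2 | 242 132.3 111.1 | 243 134.0 113.0 | 244 135.6 114.8 | 245 137.3 116.6 | 246 138.9 118.4 | 247 140.4 120.1 | 248 142.0 121.9 | 249 143.5 123.6 | 250 145.0 125.2 | 251 146.5 126.9 |
```

The knob is home again, and the near view puts the rider middle at about 122–123 mm, so the hold was within tolerance. Next is the cuvette at (465.6, -344.4), yaw about 0.02.

Request:
move_arm(
  series=[
    [-0.2,0,0,0,0,0,0.4],
    [-0.4,0,0,0,0,0,0.5],
    [-0.6,0,0,0,0,0,0.5],
    [-0.8,0,0,0,0,0,0.5],
    [-1,0,0,0,0,0,0.5],
  ],
)

```text
time_s: 15.5
tool_pos: [0.4563, -0.2431, 0.1814]
orientation: [[0.001, 1.0, -0.0], [1.0, -0.001, 0.0], [0.0, -0.0, -1.0]]
wrist_force: [-0.1, -0.4, 0.5]
finger_gap: 0.501
finger_force: 0.0
```

Request:
move_arm(
  series=[
    [-0.2,0,0,0,0,0,0.5],
    [-0.4,0,0,0,0,0,0.5],
    [-0.6,0,0,0,0,0,0.5],
    [-0.8,0,0,0,0,0,0.5],
    [-1,0,0,0,0,0,0.5],
  ],
)

```text
time_s: 16.12
tool_pos: [0.4565, -0.3228, 0.1817]
orientation: [[0.0, 1.0, 0.0], [1.0, -0.0, -0.0], [-0.0, 0.0, -1.0]]
wrist_force: [-0.2, 0.3, 0.5]
finger_gap: 0.501
finger_force: 0.0
```

Request:
move_arm(
  series=[
    [-0.1,0.05,0.2,0,0,-0.02,0.5],
    [-0.2,0.11,0.4,0,0,-0.02,0.5],
    [-0.28,0.11,0.6,0,0,-0.02,0.5],
    [-0.28,0.11,0.8,0,0,-0.02,0.5],
    [-0.28,0.11,0.9,0,0,-0.02,0.5],
  ],
)

```text
time_s: 16.75
tool_pos: [0.4646, -0.3432, 0.108]
orientation: [[-0.021, 1.0, -0.002], [1.0, 0.021, 0.002], [0.002, -0.002, -1.0]]
wrist_force: [-0.2, 0.4, 0.4]
finger_gap: 0.501
finger_force: 0.0
```

```bash
python3 - <<'E'
from h import *
d=snap('wrist','w7');s=arm.get_state();print(s['tool_pos'],s['time_s'])
P=np.array([proj(d,(.4656+a*.00625,-.3444+b*.01125,.0495)) for a,b in((-1,1),(1,1),(1,-1),(-1,-1))]);print(P.round(1))
im=cv2.resize(d['img'][170:290,200:340,::-1],None,fx=5,fy=5,interpolation=cv2.INTER_CUBIC)
cv2.polylines(im,[((P-(200,170)+.5)*5).astype(int)],True,(0,0,255),1);cv2.imwrite('pics/z7.png',im)
E
```

```text
[ 0.46440062 -0.34302826  0.10753058] 16.8
[[254.8 197.6]
 [270.9 197.9]
 [270.  224.6]
 [254.4 224.3]]
```

View pics/z7.png

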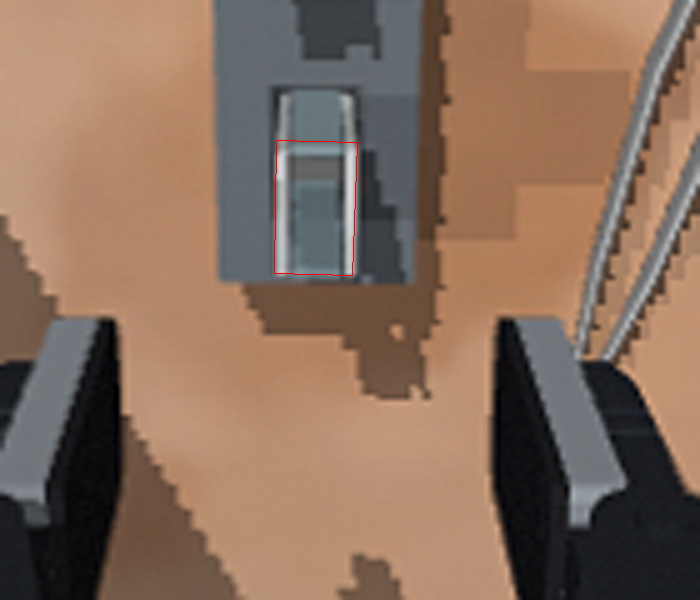

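The red predicted rim overlays the tall cell's rim: x agrees within half a millimetre and y is about 1.5 mm further out. I'm descending to grip.

Request:
move_arm(
  series=[
    [-0.025,0.02,0.15,0,0,0,0.6],
    [-0.025,0.02,0.3,0,0,0,0.6],
    [-0.025,0.02,0.45,0,0,0,0.6],
    [-0.025,0.02,0.6,0,0,0,0.6],
    [-0.025,0.02,0.7,0,0,0,0.6],
  ],
)

```text
time_s: 17.42
tool_pos: [0.4666, -0.3458, 0.0527]
orientation: [[-0.021, 1.0, -0.001], [1.0, 0.021, 0.001], [0.001, -0.001, -1.0]]
wrist_force: [0.9, 0.3, 0.4]
finger_gap: 0.401
finger_force: 0.0
```

Request:
move_arm(
  series=[
    [0,0,0.1,0,0,0,0.6],
    [0,0,0.2,0,0,0,0.6],
    [0,0,0.27,0,0,0,0.6],
    [0,0,0.32,0,0,0,0.6],
    [0,0,0.32,0,0,0,0.6],
  ],
)

```text
time_s: 18.05
tool_pos: [0.4668, -0.346, 0.0278]
orientation: [[-0.021, 1.0, -0.0], [1.0, 0.021, 0.0], [0.0, -0.0, -1.0]]
wrist_force: [-0.5, -0.2, 1.0]
finger_gap: 0.402
finger_force: 0.0
```

Request:
move_arm(
  series=[
    [0,-0.012,0.02,0,0,0,0.7],
    [0,-0.012,0.02,0,0,0,0.8],
    [0,-0.012,0.02,0,0,0,0.9],
    [0,-0.012,0.02,0,0,0,1],
    [0,-0.012,0.02,0,0,0,1],
  ],
  newtons=30,
)

```text
time_s: 18.68
tool_pos: [0.4661, -0.3463, 0.0267]
orientation: [[-0.021, 1.0, 0.0], [1.0, 0.021, -0.0], [-0.0, 0.0, -1.0]]
wrist_force: [-0.5, 0.9, 1.9]
finger_gap: 0.142
finger_force: 32.4
```

Request:
move_arm(
  series=[
    [0,0,0,0,0,0,1],
    [0,0,-0.1,0,0,0,1],
    [0,0,-0.2,0,0,0,1],
    [0,0,-0.3,0,0,0,1],
    [0,0,-0.4,0,0,0,1],
  ],
)

```text
time_s: 19.3
tool_pos: [0.4661, -0.3462, 0.0593]
orientation: [[-0.021, 1.0, 0.0], [1.0, 0.021, -0.0], [-0.0, 0.0, -1.0]]
wrist_force: [-0.8, 0.3, -0.4]
finger_gap: 0.136
finger_force: 32.2
```

Request:
move_arm(
  series=[
    [0,0,-0.2,0,0,0,1],
    [0,0,-0.4,0,0,0,1],
    [0,0,-0.6,0,0,0,1],
    [0,0,-0.8,0,0,0,1],
    [0,0,-1,0,0,0,1],
  ],
)

```text
time_s: 19.92
tool_pos: [0.466, -0.3462, 0.1397]
orientation: [[-0.021, 1.0, 0.0], [1.0, 0.021, -0.0], [-0.0, 0.0, -1.0]]
wrist_force: [1.1, 0.4, 0.1]
finger_gap: 0.138
finger_force: 32.2
```

```bash
python3 - <<'E'
from h import *
d=snap('wrist','w8');s=arm.get_state();t=s['tool_pos'];print(t,s['time_s'])
# look for cuvette silhouette around TCP: print edges of bright/tinted pixels
p=proj(d,t);print(p)
for z in(.0,.022,-.023): print(z,proj(d,(t[0],t[1],t[2]+z)))
E
```

```text
[ 0.4669713  -0.34701297  0.14182473] 19.975
[262.96264119 248.51404551]
0.0 [262.96264119 248.51404551]
0.022 [263.3186375  269.98765045]
-0.023 [262.67741824 231.34420836]
```

The cuvette is gripped and clear of the stand, with its underside 22.7 mm below the TCP. I'm carrying it high over the lamp to above the gap, with a final yaw of about 0.057.

Request:
move_arm(
  series=[
    [0.1,0,-0.25,0,0,0,1],
    [0.3,0,-0.5,0,0,0,1],
    [0.5,0,-0.75,0,0,0,1],
    [0.75,0,-0.94,0,0,0,1],
    [1,0,-0.94,0,0,0,1],
  ],
)

```text
time_s: 20.6
tool_pos: [0.4649, -0.2651, 0.215]
orientation: [[-0.021, 1.0, 0.002], [1.0, 0.021, -0.001], [-0.001, 0.002, -1.0]]
wrist_force: [-0.0, -0.5, -0.9]
finger_gap: 0.139
finger_force: 32.2
```

Request:
move_arm(
  series=[
    [0.2,0,0,0,0,0,1],
    [0.4,0,0,0,0,0,1],
    [0.6,0,0,0,0,0,1],
    [0.8,0,0,0,0,0,1],
    [1,0,0,0,0,0,1],
  ],
)

```text
time_s: 21.22
tool_pos: [0.4626, -0.1851, 0.2136]
orientation: [[-0.021, 1.0, -0.0], [1.0, 0.021, 0.0], [0.0, -0.0, -1.0]]
wrist_force: [0.7, -0.5, -0.2]
finger_gap: 0.142
finger_force: 32.2
```

Request:
move_arm(
  series=[
    [0.2,0,0,0,0,0,1],
    [0.4,0,0,0,0,0,1],
    [0.6,0,0,0,0,0,1],
    [0.8,0,0,0,0,0,1],
    [1,0,0,0,0,0,1],
  ],
)

```text
time_s: 21.85
tool_pos: [0.461, -0.1051, 0.2137]
orientation: [[-0.021, 1.0, 0.0], [1.0, 0.021, 0.0], [0.0, 0.0, -1.0]]
wrist_force: [-0.8, -0.3, 0.6]
finger_gap: 0.135
finger_force: 32.2
```

Request:
move_arm(
  series=[
    [0.1,-0.05,0,0,0,-0.034,1],
    [0.2,-0.115,0,0,0,-0.034,1],
    [0.257,-0.115,0,0,0,-0.034,1],
    [0.257,-0.115,0,0,0,-0.034,1],
    [0.257,-0.115,0,0,0,-0.034,1],
  ],
)

```text
time_s: 22.48
tool_pos: [0.4516, -0.0861, 0.2137]
orientation: [[-0.056, 0.998, 0.0], [0.998, 0.056, -0.0], [-0.0, 0.0, -1.0]]
wrist_force: [0.8, -0.0, 0.4]
finger_gap: 0.14
finger_force: 32.2
```

```bash
python3 - <<'E'
from h import *
d=snap('wrist','w9');s=arm.get_state();t=s['tool_pos'];print(t,s['time_s'],s['finger_force'])
# photometer centreline check from here: detector housing top edges at z=.08
hsv=cv2.cvtColor(d['img'],cv2.COLOR_RGB2HSV)
m=cv2.inRange(hsv,(95,20,70),(130,90,160));m=cv2.morphologyEx(m,cv2.MORPH_OPEN,np.ones((3,3)))
_,l,S,_=cv2.connectedComponentsWithStats(m)
for k in range(1,len(S)):
    if S[k][4]<1500: continue
    ys,xs=np.where(l==k);print(S[k])
    for q in np.linspace(.15,.85,6):
        r=int(ys.min()+q*(ys.max()-ys.min()));x=xs[ys==r]
        print(r,(plane(d,(x.min()-.5,r),.08)*1e3).round(1)[:2],(plane(d,(x.max()+.5,r),.08)*1e3).round(1)[:2])
    print('y ends',plane(d,(xs.mean(),ys.min()-.5),.08)[1],plane(d,(xs.mean(),ys.max()+.5),.08)[1])
E
```

```text
[ 0.45154405 -0.08612326  0.21369667] 22.525 32.20973789691925
[ 227   83   69   66 4320]
92 [414.4   3.5] [479.4   7.1]
101 [414.6  -4.8] [480.1  -1.1]
110 [414.8 -13.2] [479.9  -9.6]
120 [415.1 -22.7] [480.8 -19. ]
129 [415.2 -31.4] [481.5 -27.7]
138 [416.4 -40.1] [482.3 -36.5]
y ends 0.013748829533845416 -0.04884948299972652
[ 232  150   60   91 2291]
163 [422.1 -65.2] [431.4 -64.7]
176 [423.5 -78.9] [436.  -78.2]
188 [423.9 -91.9] [440.7 -91. ]
201 [ 424.3 -106.4] [ 479.9 -103.3]
213 [ 422.5 -120.3] [ 485.4 -116.8]
226 [ 421.7 -135.8] [ 486.7 -132.2]
y ends -0.05010533508463462 -0.15196365531474157
```

The gap centre is re-measured at (451.7, -84.9), so the tool is aligned. I'm descending.

Request:
move_arm(
  series=[
    [0.01,0,0.15,0,0,0,1],
    [0.01,0,0.35,0,0,0,1],
    [0.01,0,0.55,0,0,0,1],
    [0.01,0,0.75,0,0,0,1],
    [0.01,0,0.9,0,0,0,1],
  ],
)

```text
time_s: 23.15
tool_pos: [0.4508, -0.0849, 0.1403]
orientation: [[-0.056, 0.998, -0.001], [0.998, 0.056, 0.0], [0.001, -0.001, -1.0]]
wrist_force: [-0.2, -0.1, -0.5]
finger_gap: 0.137
finger_force: 32.2
```

Request:
move_arm(
  series=[
    [0,0,0.15,0,0,0,1],
    [0,0,0.3,0,0,0,1],
    [0,0,0.5,0,0,0,1],
    [0,0,0.7,0,0,0,1],
    [0,0,0.85,0,0,0,1],
  ],
)

```text
time_s: 23.78
tool_pos: [0.4512, -0.085, 0.0728]
orientation: [[-0.056, 0.998, -0.0], [0.998, 0.056, 0.0], [0.0, -0.0, -1.0]]
wrist_force: [-0.7, 0.1, -0.0]
finger_gap: 0.142
finger_force: 32.2
```

Request:
move_arm(
  series=[
    [0,0,0.08,0,0,0,1],
    [0,0,0.13,0,0,0,1],
    [0,0,0.13,0,0,0,1],
    [0,0,0.13,0,0,0,1],
    [0,0,0.13,0,0,0,1],
  ],
)

```text
time_s: 24.4
tool_pos: [0.4516, -0.0851, 0.0636]
orientation: [[-0.056, 0.998, 0.001], [0.998, 0.056, -0.0], [-0.0, 0.001, -1.0]]
wrist_force: [-0.3, 0.6, 0.5]
finger_gap: 0.138
finger_force: 32.2
```

```bash
python3 - <<'E'
from h import *
d=snap('wrist','w10');s=arm.get_state();print(s['tool_pos'],s['time_s'],s['wrist_force'],s['finger_force'],s['finger_gap'])
t=s['tool_pos']; print(proj(d,(t[0],t[1]+.012,t[2]+.0223)),proj(d,(t[0],t[1]-.01,t[2]+.0223)))
x,y=proj(d,(t[0],t[1],t[2]+.0223)).astype(int)
g=d['img'][y-35:y+30:3,x-22:x+23:3].mean(2).astype(int)
print(x,y);print('\n'.join(' '.join(f'{v:3d}' for v in r) for r in g))
E
```

```text
[ 0.45159252 -0.0851039   0.06358195] 24.45 [-0.42492009 -1.19988692  0.06193041] 32.20966100692749 0.14008662264850283
[262.78722117 245.3853333 ] [260.31562059 283.09149614]
261 266
 72  48  48  43 183 142 122 122 123 122 143 115  46  50  51
130 127 127  33 175 141 121 149 121 122 115 113 110 127 127
129 127 128  16 172 143 121 123 123 122  82 127 108 128 126
127 126 128  14 163 141 120 122 122 123  84 144  63 128 128
127 125 129  14 144 139 132 126 126 126  92 167  41 128 127
127 127 130  41 130 144 145 145 145 145 119 172  19 127 125
127 126 118  14 131 108 110 110 111 106  68 190  20 129 126
126 126  97  16 136  99 112 113 113 105  65 190  24 128 125
126 126  93  15  94  93 107 107 107 101  62 189  25 131 126
126 125  73  12  95 111 117 118 103 105  84 165  27 115 127
126 127  37  14  97 110 117 117 103 105  86 163  25 112 127
131 131  25  11  97 118 117 109 103 104  86 161  27 113 132
 57 138  28  12  97 108 105 104 103 104  78 160  30 123 139
 33  65  30  16  98 112 106 104 104 104  87 158  31 125  28
 31  20  25  15 101 101  99  98  98  97  68 151  31  27  29
 34  24  17  12 104 100  98 105 105  98  65 137  32  30  30
 31  16  14   9 105  99 114 115 115 118  61 136  32  25  29
 32  13  19  13 110 129 128 145 144 131  77 138  31  22  31
 31  14  15  12  31  28  28  27  29  28  28  21  34  21  25
 33  17  17  13  38  31  30  29  31  28  30  29  34  21  26
 31  15  17  11  49  49  45  44  44  41  38  48  32  20  20
 24  18  18  14  45  48  46  43  42  39  37  58  32  21  20
```

The rim rows (246 and 282) match what an upright, centred cell would give (245.4 and 283.1), and there is no contact force. Handing in.

```bash
python3 -c "
from station import arm
print(arm.hand_in())"
```

```text
the job is handed in; nothing more can be done
None
```

I handed the job in at about 24.5 s of the 54 s; no verdict came back. The shutter was held level with the rider for about 2.5 s and let go home, and the cuvette is held upright in mid-gap by its frosted faces, off the photometer.

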